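# Load a sample box into the shielded counter with the push stick

### The arm

A 6-joint arm with a two-finger parallel gripper is mounted at the origin on a cart in front of the work surface, level with it; the furniture and walls round the work are solid. World frame = base frame: x ahead of the robot, y to its left, z up, the work surface at z = 0. Lengths are in m, angles in rad, forces in N, time in s.
With the tool pointing down it reaches from about 0.375 to 0.975 m from the base axis. Payload 3.8 kg.
Tool frame: the origin (TCP) lies where the fingers leave the gripper's body, on its centre line; the fingertips stand 73 mm ahead of it and the grasp point (between the pads) lies 54 mm ahead of it; z points along the fingers, y is the line along which they close (so a half turn about z gives the same grasp; the last joint's range is limited). The gripper opens to 85 mm and grips with 20 to 120 N. Pads are 22 mm wide; open, the fingers measure 114 mm over their backs; the gripper's body (76 mm by 85 mm) begins 54 mm behind the grasp point. The pads swing forward as they close: fully open they stand 13 mm farther back than shut.
Start: joints at [-1.164, 0.264, 1.604, -0, 1.274, -0.037], TCP at [0.29, -0.61, 0.304] pointing down, gripper open.
Joint ranges: [-2.63, 2.63], [-0.94, 2.18], [0.31, 2.57], [-1.31, 4.45], [0, 2.66], [-2.55, 2.55]. Speed limits (rad/s): [2.57, 2.57, 3.14, 3.14, 3.14, 3.14].

### API

Orientations are given as a rotation vector (axis times angle).
In Python, from workcell import read_state, viewer, bot gives the robot as it stands.
- The arm moves only by the tool jog_arm, never from a script. Its argument "increments" is a list that holds one entry, the list of rows, each a list of 7 numbers: the shift along the tool's x, y, z in units of 30 mm (1.0 is 30 mm), then the turn, a rotation vector about the tool's x, y, z in units of 6 degrees (1.0 is 6 degrees), then the opening, from -1 (shut) to 1 (fully open). A call has exactly 5 rows; each row shifts and turns the commanded pose from where the row before left it, along the tool's axes as they then stand; what a row does not reach is not made up. A row lasts 1/12 s, in which the tool goes at most 41.7 mm and 7.16 degrees, less where a joint would pass 70% of its speed; a pose out of reach is approached as far as the arm can. A call is refused whole if a number of a shift passes 1 or a number of a turn 1, either way. A call with a gripper value outside its range is refused whole. The fingers move at their own pace and stop on an object; "force" is the grip in N (left out, the last holds). Time passes only in rows, so rows that do not move let the fingers close, or fill a call up. It gives the time, the measured TCP pose, the force, the opening and the grip force at its end, in the units of the state.
- read_state(): the state, without advancing time (a new reading comes with each control period).
- viewer.read_camera(name): name is "scene" or "top"; returns (picture, depth): 384x512x3 uint8, blue, green, red; 384x512 float32, m along the optical axis (not along the pixel's ray), 0 where there is no reading.
- viewer.camera_params(name): a dict with "fx", "fy", "cx", "cy" (pixels), "R" (3x3) and "t" (3): a world point X has camera coordinates R X + t. Camera axes: x right, y down, z forward; pixel columns grow to the right and rows downward; lengths in m; the calibration is good to about 2 mm. A picture is of the moment at which its call begins. camera_params takes no time and is no camera call.
- bot.finish_job(): hands the job in; it is judged then, once.
The state is a dict: "time": time; "q": joint angles; "joint_vel": joint speeds; "joint_torque": joint torques, N m; "tool_pos": TCP position; "tcp_rot": TCP orientation; "wrist_force": force on the tool from outside, world axes, zero at the start; "torque": the same for the moment, N m; "width": opening from 0.0 (shut) to 1.0 (fully open); "grip_force": force on a finger pad.
Only numpy, scipy, OpenCV 4.12 (cv2) and the standard library are available. Lean on these libraries where they do the work, as an engineer would, in place of code of your own. Each camera call takes 0.05 s, during which the arm holds its last target. There are 200 camera calls.

### The job

Load the small blue sample box into the shielded counter: set it on the infeed tray between the rails, lengthwise and lid up, then take the wooden push stick and with it push the box through the narrow throat, past the hanging brass shutter, until it is fully home against the stop. Draw the stick out so that the shutter drops shut behind the box, and lay the stick back upright in both forks of its rest. Keep the box upright throughout and do not move or knock over the dishes, vials and dropper bottles that stand about.

Things in the scene. Friction and masses are not known exactly. Their poses are not given: they have to be found in the camera images.
- sample_center (a point): Centre of the small blue sample box, loose, 50 to 100 g, lid up on the bench in front of the counter (not any blue box far out on the left). 34 mm wide along this x (36 with the clasp), 62 mm long along y, 27 mm high along z; underside and top 13.5 mm from here. The lid is fast. Grasp it across the 34 mm width, fingertips 12 mm or more above its underside to clear the rails; either end may go first.
- counter: Shielded counter, fixed: grey block with an upright silver detector head and an aluminium infeed tray towards the robot. Origin on the bench below the mouth of its throat; x = feed direction, level, away from the robot; y left; z up. Block x 0 to 127 mm, y -60 to 60, z to 132; detector head of radius 36 mm about x 72, y 0, up to z 226.
- tray_center (a point): Middle of the infeed tray's floor: counter frame x -62, y 0, z 70 mm; axes as the counter's. Tray x -125 to 0, 58 mm wide over all; a thin foot below it. Its rails' inner faces converge from 44 mm apart at the outer end to 37 mm at the mouth; upright to 6 mm above the floor, then flared outward at 45 degrees to 11 mm above it, except for the last 20 mm before the mouth.
- throat_mouth (a point): Mid-width of the throat floor in the plane of its mouth (counter frame 0, 0, 70 mm); axes as the counter's. Throat 38 mm wide, 38 mm high, roofed, floor level with the tray, 107 mm deep to the stop wall. From 50 mm in, a sprung white guide in the left wall presses the box to the right wall: the push then takes a few N.
- sample_home (a point): Where the box's centre comes when the box touches the stop (counter frame 76, 0, 83.5 mm); axes as the counter's. Sideways it rests up to 2 mm off. The box's rear face, where the stick pushes, is then 45 mm inside the mouth.
- shutter (a joint): Brass shutter plate, 34 mm wide, 32 mm high, hung across the throat 8 mm inside the mouth from a hinge 34.5 mm above the floor. 0 rad = hanging shut; grows as it swings inward (limit 1.5). Very light; it rides on box and stick and falls shut by itself once nothing is under it.
- stick_handle (a point): Centre of the handle (red band) of the loose wooden push stick, 60 g. x along the stick to its black rubber nose, z up. Bar 255 mm long (120 ahead of this point, 135 behind), 14 wide, 18 high; this point is near its centre of mass, 31 mm above the underside. Handle block 56 long, 14 wide (along y: grasp across this), 18 to 46 mm above the underside. It starts in its rest, nose away from the robot.
- stick_nose (a point): Centre of the stick's rubber nose face (26 mm wide, 18 mm high), 120 mm ahead of stick_handle and 22 mm below it; axes as stick_handle. To push, run the stick level, its underside about 4 mm above the tray floor.
- stick_rest: Fixed wooden rest of the push stick, base 180 x 56 x 8 mm; origin on the bench under its centre, x along the stick. Forks at x -65 and +65 mm, 12 mm thick; saddles 45 mm above the bench, about 18 mm wide between tines that flare to 34 mm, 65 mm above the bench. With the stick in it, stick_handle is 76 mm above the bench.
- dish_pink: Petri dish with pink medium, 64 mm across, 14 mm high, loose bystander; origin at the centre of its underside.
- dish_beige: Petri dish with beige medium, 64 mm across, 14 mm high, loose bystander; origin at the centre of its underside.
- vial_red: Glass vial with red cap, 22 mm across, 60 mm high, standing loose beside the infeed tray; origin at the centre of its underside.
- vial_black: Glass vial with black cap, 22 mm across, 60 mm high, standing loose beside the infeed tray; origin at the centre of its underside.
- vial_white: Glass vial with white cap, 22 mm across, 60 mm high, standing loose close to one corner of the blue box; origin at the centre of its underside.
- dropper_left: Dropper bottle with black bulb, 30 x 30 x 80 mm, standing loose to the left of the counter; origin at the centre of its underside.
- dropper_right: Dropper bottle with black bulb, 30 x 30 x 80 mm, standing loose to the right of the counter; origin at the centre of its underside.
- log_pad: Yellow note pad lying flat, 210 x 151 x 12 mm, origin at the centre of its underside; forceps lie on it. It and the stick's rest lie on opposite sides, either way round.
There are look-alikes about, which are no part of the job. There is more than one size of the part that bears sample_center; the job needs the largest.

How it is judged:
On the way, in this order (a step that is already met when the one before it is completed fails the run):
1. the box lies level on the infeed tray between the rails, lengthwise, outside the throat, and is let go (x of sample_center in the frame of counter between -0.1 and -0.015 m and y of sample_center in the frame of counter between -0.007 and 0.007 m and z of sample_center in the frame of counter between 0.079 and 0.088 m and angle between the y axis of sample_center and the x axis of counter, either way round below 0.15 rad and angle between sample_center's own z axis and vertical below 0.1 rad and contact force between the fingers and sample_box below 0.05 N), for 0.2 s.
2. the push stick's own push drives the box through the throat (stick touching box, box centre more than 35 mm inside the mouth) (x of sample_center in the frame of counter above 0.035 m and contact force between push_stick and sample_box above 0.2 N), for 0.02 s.
At the end, for the whole second after the job is handed in: The box is home in the throat, its centre within 4 to 6 mm of home along the feed; the shutter hangs shut behind it (under 0.08 rad); the stick lies upright, at rest in both forks, handle -45 to +60 mm lengthwise and within 8 mm sideways of the middle of the rest, aligned within 0.1 rad (x of sample_center in the frame of counter between 0.07 and 0.08 m and y of sample_center in the frame of counter between -0.006 and 0.006 m and z of sample_center in the frame of counter between 0.079 and 0.088 m and value of joint shutter below 0.08 rad and x of stick_handle in the frame of stick_rest between -0.045 and 0.06 m and y of stick_handle in the frame of stick_rest between -0.008 and 0.008 m and z of stick_handle in the frame of stick_rest between 0.07 and 0.083 m and angle between the x axis of stick_handle and the x axis of stick_rest, either way round below 0.1 rad and angle between stick_handle's own z axis and vertical below 0.15 rad and linear speed of each of push_stick, sample_box below 0.01 m/s); the robot touches nothing.
It fails at once if a dish, vial or dropper bottle is shifted by more than 25 mm or tipped over (distance of any of dish_pink, dish_beige, vial_red, vial_black, vial_white, dropper_left, dropper_right from where it was at the start of the episode above 0.025 m or angle between any of dish_pink, dish_beige, vial_red, vial_black, vial_white, dropper_left, dropper_right's own z axis and vertical above 0.5 rad).
It fails at once if the sample box is tipped by more than 0.6 rad (angle between sample_center's own z axis and vertical above 0.6 rad).
It also fails if it takes over 61 s, if anything falls off the work surface, if the arm or the gripper's body presses on something with over 40 N, if the wrist force passes 120 N, or if a joint passes its speed limit or range.

## Working session

There is one attempt and no reset: what is moved stays moved. The work goes in short steps, Python scripts to look and compute and a tool call to move; the robot and the scene stay as the last step left them, time stands still between calls to the robot, and variables do not carry over. Pictures are saved under pics/ and viewed, at most 10 in all, crops included, and the job is handed in when it is done.

Besides the shell and the picture viewer there is one more tool, called after "Call:" in YAML: its name, and indented under it one key for each argument. jog_arm: Moves the arm, as the interface text tells. Its arguments: {"type":"object","properties":{"increments":{"type":"array","items":{"type":"array","items":{"type":"array","items":{"type":"number"}}}},"force":{"type":"number"}},"required":["increments"]}

```bash
mkdir -p pics; cat > h.py <<'E'
import numpy as np, cv2
from workcell import read_state, viewer, bot
def cam(n):
    im,d=viewer.read_camera(n); return im,d,viewer.camera_params(n)
def pts(d,p):
    v,u=np.mgrid[:d.shape[0],:d.shape[1]]
    c=np.stack([(u-p['cx'])/p['fx']*d,(v-p['cy'])/p['fy']*d,d],-1)
    return (c-p['t'])@p['R']
E
python3 - <<'E'
from h import *
for n in('scene','top'):
    im,d,p=cam(n); np.savez('%s0.npz'%n,im=im,d=d,P=pts(d,p)); cv2.imwrite('pics/%s0.png'%n,cv2.resize(im,(800,600)))
    print(n,p)
print(read_state())
E
```

```text
scene {'fx': 388.35973831263277, 'fy': 388.35973831263277, 'cx': 260.2836221036058, 'cy': 193.53079680011, 'R': array([[ 0.69397156, -0.71993814, -0.00962033],
       [-0.30883666, -0.28557455, -0.90723045],
       [ 0.65040248,  0.63256324, -0.42052391]]), 't': array([-0.39436218,  0.26807696,  0.67875574])}
top {'fx': 356.85333065067124, 'fy': 356.85333065067124, 'cx': 253.9781480019817, 'cy': 193.67695503899964, 'R': array([[ 0.0240906 , -0.99968823,  0.00656468],
       [-0.98032014, -0.02490987, -0.19583646],
       [ 0.19593893, -0.00171767, -0.9806146 ]]), 't': array([0.00295322, 0.58671749, 0.94436658])}
{'time': 0.1, 'q': array([-1.16390633e+00,  2.64666815e-01,  1.60524805e+00, -1.85073101e-05,
        1.27370774e+00, -3.68909752e-02]), 'joint_vel': array([-0.00170468, -0.0016645 , -0.00227483,  0.00019874, -0.0014455 ,
        0.00058529]), 'joint_torque': array([ 7.00312921e-04, -5.16709220e+01, -3.68589091e+01, -3.45153005e-06,
        6.31456263e-03,  3.47652211e-06]), 'tool_pos': array([ 0.28960977, -0.60913863,  0.30268806]), 'tcp_rot': array([-3.06262553e+00, -6.90953245e-01,  6.13462962e-04]), 'wrist_force': array([-0.99835617, -0.63682516,  0.33278409]), 'torque': array([ 0.01946401,  0.04811589, -0.01723352]), 'grip_force': 0.0, 'width': 0.9972721924158212}
```

View pics/scene0.png

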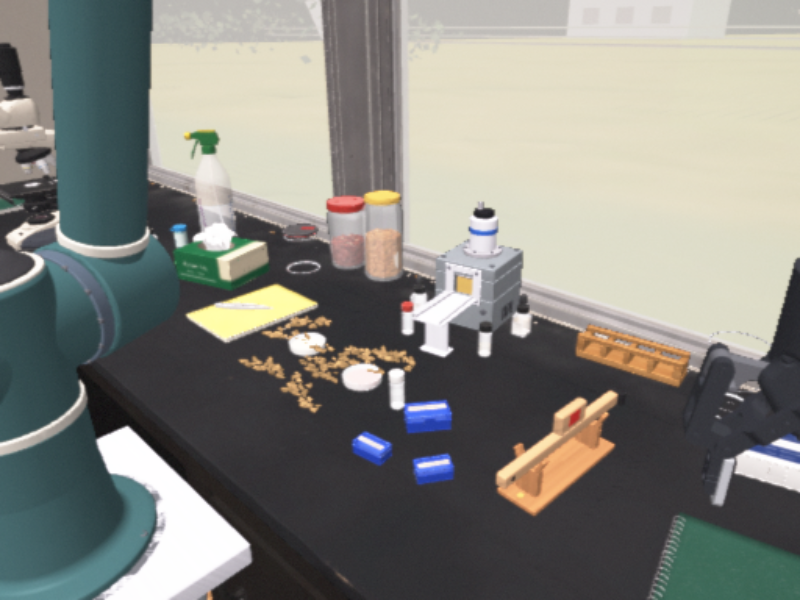

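View pics/top0.png

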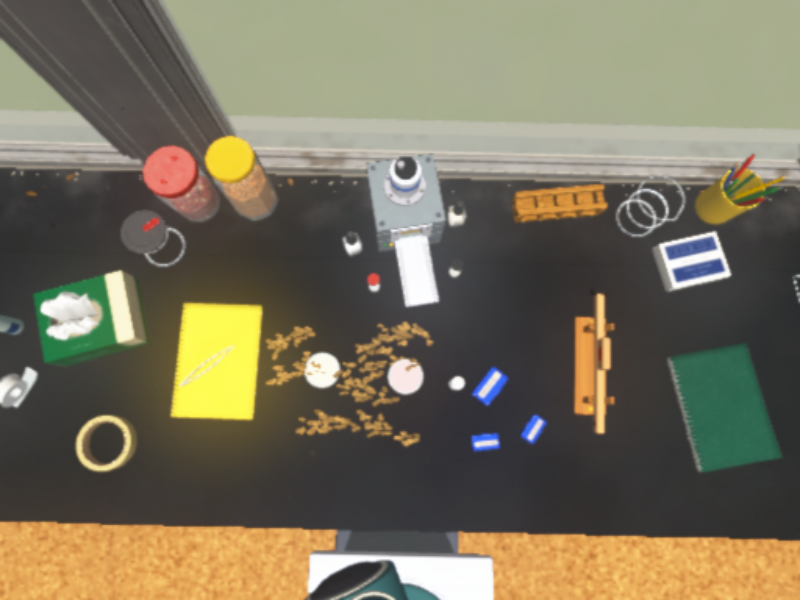

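Candidates for the sample box (top view, 800x600): (490,385) largest, (485,441) and (533,428) smaller. The choice is (490,385). Next I'll measure it, the tray, the counter and the stick, with a close crop.

```bash
python3 - <<'E'
from h import *
z=np.load('top0.npz'); im,d,P=z['im'],z['d'],z['P']
s=512/800
def rect(m,n):
    q=P[m][:,:2].astype(np.float32); (c,w,a)=cv2.minAreaRect(q*1000); print(n,m.sum(),np.round(c,1),np.round(w,1),round(a,1),'z',np.round(np.percentile(P[m][:,2],[5,50,95]),4))
hsv=cv2.cvtColor(im,cv2.COLOR_BGR2HSV); H,S,V=hsv[...,0],hsv[...,1],hsv[...,2]
def win(u0,v0,u1,v1):
    m=np.zeros(d.shape,bool); m[int(v0*s):int(v1*s),int(u0*s):int(u1*s)]=1; return m&(d>0)
print('bench z',np.median(P[win(640,480,660,500)][:,2]))
for n,w in dict(big=(465,362,515,410),a=(465,428,505,455),b=(515,412,552,445)).items():
    rect(win(*w)&(P[...,2]>0.012),n)
rect(win(465,362,515,410)&(P[...,2]>0.022),'bigtop')
t=win(385,225,450,312); rect(t&(P[...,2]>0.060)&(P[...,2]<0.095),'tray'); rect(t&(P[...,2]>0.066)&(P[...,2]<0.073),'floor')
rect(win(360,150,450,255)&(P[...,2]>0.120)&(P[...,2]<0.14),'blocktop')
r=win(565,280,625,445); rect(r&(P[...,2]>0.055)&(P[...,2]<0.07),'bar'); rect(r&(P[...,2]>0.08),'handle'); rect(r&(P[...,2]>0.004)&(P[...,2]<0.014),'base')
for n,w in dict(vw=(445,372,470,394),vr=(362,268,385,296),vb=(445,256,467,282),dl=(338,228,366,258),dr=(443,198,470,230),pink=(384,355,428,398)).items():
    rect(win(*w)&(P[...,2]>(0.035 if n!='pink' else 0.008))&(P[...,2]<0.11),n)
c=np.hstack([cv2.resize(im[220:300,280:370],None,fx=4.4,fy=4.4,interpolation=3),cv2.resize(im[180:280,360:410],(176,352),interpolation=3),cv2.resize(im[140:220,230:300],(308,352),interpolation=3)[:,:220]])
cv2.imwrite('pics/crop1.png',c); print(c.shape)
E
```

```text
bench z -0.00015582765538509487
big 283 [ 445.1 -153.7] [36.1 61.7] 52.1 z [0.0223 0.0265 0.0296]
a 157 [ 347.5 -144.9] [26.5 46.3] 7.8 z [0.0162 0.0196 0.0231]
b 166 [ 371.9 -230.5] [26.8 45.7] 57.4 z [0.0149 0.0197 0.0228]
bigtop 270 [ 445.1 -153.8] [35.9 61.8] 52.4 z [0.0231 0.0266 0.0297]
tray 1030 [651.9 -20.1] [134.  104.2] 11.6 z [0.0669 0.0708 0.0824]
floor 706 [652.5 -22.9] [134.   98.4] 11.6 z [0.0669 0.0698 0.0725]
blocktop 1484 [767.8   9.2] [132.  120.2] 10.9 z [0.1274 0.1318 0.138 ]
bar 484 [ 495.8 -340.2] [ 42.7 253.6] 87.5 z [0.0563 0.0623 0.066 ]
handle 122 [ 501.5 -339.8] [13.4 53.7] 88.2 z [0.0827 0.0898 0.0932]
base 766 [ 500.2 -352.3] [111.9 299.3] 87.8 z [0.0045 0.0077 0.011 ]
vw 58 [447.5 -90.2] [20.8 19.5] 89.7 z [0.0494 0.0599 0.0634]
vr 58 [629.2  62.6] [19.9 20.3] 89.5 z [0.0416 0.0587 0.0614]
vb 58 [661.3 -89.3] [20.  20.1] 46.7 z [0.0407 0.0588 0.0616]
dl 99 [706.2 106.9] [29.3 28.9] 23.6 z [0.0355 0.0504 0.0774]
dr 102 [746.6 -84.2] [33.5 68.7] 74.3 z [0.0359 0.0514 0.0783]
pink 434 [462.4   5.5] [71.2 69. ] 1.7 z [0.0099 0.0134 0.0165]
(352, 792, 3)
```

View pics/crop1.png

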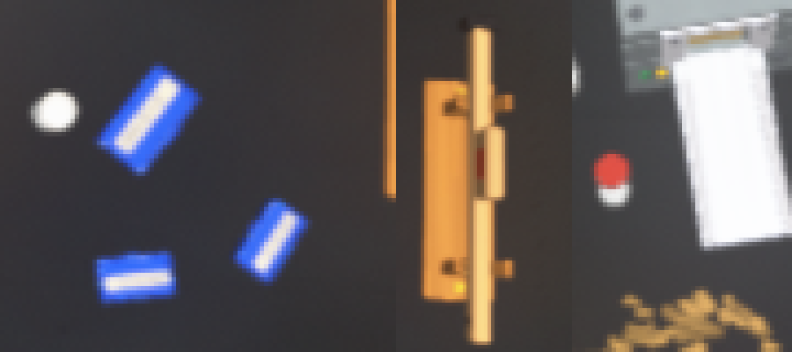

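The crop shows the large box at (150,120), measuring 36x62 mm, with the white vial beside it at (55,110) and two clearly smaller boxes. The choice holds. Next I'll refine the counter and stick axes.

```bash
cat >> h.py <<'E'
from scipy.spatial.transform import Rotation as Ro
def go(xyz,yaw,s=None):
    "rot (deg about tool z) then shift in tool axes after that turn, in row units"
    s=s or read_state(); R=Ro.from_rotvec(s['tcp_rot']).as_matrix()
    y0=np.degrees(np.arctan2(R[1,0],R[0,0])); c,n=np.cos(np.radians(yaw)),np.sin(np.radians(yaw))
    T=np.array([[c,n,0],[n,-c,0],[0,0,-1]]).T
    print('t %.2f tcp %s yaw %.2f tilt %s f %s w %.3f g %.1f'%(s['time'],np.round(s['tool_pos']*1000,1),y0,np.round(R[2,:2],4),np.round(s['wrist_force'],1),s['width'],s['grip_force']))
    dr=Ro.from_matrix(R.T@T).as_rotvec(degrees=True)/6
    print(' turn/6deg',np.round(dr,3),' shift/30mm (target axes)',np.round(T.T@(np.array(xyz)-s['tool_pos'])/.03,3))
E
python3 - <<'E'
from h import *
for n in('top','scene'):
    z=np.load(n+'0.npz'); P=z['P'].reshape(-1,3)*1000; P=P[z['d'].ravel()>0]
    O=np.array([708.,-6]); a=np.radians(13)
    for it in range(8):
        ex=np.array([np.cos(a),np.sin(a)]); ey=np.array([-ex[1],ex[0]])
        L=np.c_[(P[:,:2]-O)@ex,(P[:,:2]-O)@ey,P[:,2]]
        t=L[(L[:,0]>-118)&(L[:,0]<-8)&(abs(L[:,1])<34)&(L[:,2]>64)&(L[:,2]<86)]
        # mid-line: edges per slice
        xs,ms,ws=[],[],[]
        for x in range(-115,-10,8):
            q=t[(t[:,0]>x)&(t[:,0]<x+8)][:,1]
            if len(q)>8: xs.append(x+4); ms.append((q.min()+q.max())/2); ws.append(np.ptp(q))
        k=np.polyfit(xs,ms,1); a+=np.arctan(k[0]); O=O+ey*k[1]
    b=L[(abs(L[:,2]-132)<3)&(L[:,0]>-20)&(L[:,0]<150)&(abs(L[:,1])<75)]
    tr=L[(L[:,0]<-60)&(L[:,0]>-150)&(abs(L[:,1])<20)&(abs(L[:,2]-70)<6)]
    print(n,'O',O,'yaw',np.degrees(a),'w',np.mean(ws),'block x',np.percentile(b[:,0],[1,99]),'y',np.percentile(b[:,1],[1,99]),'tray xmin',np.percentile(tr[:,0],1),'floor z',np.median(tr[:,2]))
    # stick
    h=P[(abs(P[:,0]-500)<45)&(abs(P[:,1]+340)<25)&(P[:,2]>84)&(P[:,2]<98)]
    print(' handle',cv2.minAreaRect(h[:,:2].astype(np.float32)),np.median(h[:,2]))
    br=P[(abs(P[:,0]-500)<150)&(abs(P[:,1]+340)<14)&(P[:,2]>56.5)&(P[:,2]<69)]
    k=np.polyfit(br[:,0],br[:,1],1); print(' bar yaw',np.degrees(np.arctan(k[0])),'y@500',np.polyval(k,500),'x',np.percentile(br[:,0],[.5,99.5]),np.median(br[:,2]))
    bx=P[(abs(P[:,0]-445)<45)&(abs(P[:,1]+154)<45)&(P[:,2]>23)&(P[:,2]<32)]
    print(' box',cv2.minAreaRect(bx[:,:2].astype(np.float32)),np.median(bx[:,2]))
go([.445,-.154,.2],-38)
E
```

```text
top O [706.97893334  -1.60407296] yaw 10.826504798163997 w 55.7907520089581 block x [  0.67643419 125.05154105] y [-59.04874589  58.10792539] tray xmin -123.82074476764734 floor z 69.7586976629972
 handle ((501.5174560546875, -339.7503662109375), (13.43589973449707, 53.69663619995117), 88.16281127929688) 90.32730622113759
 bar yaw -2.3324158062497706 y@500 -338.9077738617 x [369.45617241 622.25647728] 62.5600260893279
 box ((445.5075988769531, -153.33425903320312), (34.684322357177734, 61.75038146972656), 52.404300689697266) 26.64736124511465
scene O [708.71761938  -9.03075889] yaw 9.715656093330587 w 54.63037382981126 block x [  0.2237934  123.71318796] y [-56.29808363  61.37062191] tray xmin -124.95505410953609 floor z 70.63274684759298
 handle ((502.1048583984375, -345.1619873046875), (14.397793769836426, 53.519287109375), 87.19918823242188) 90.62325293903834
 bar yaw -2.469667430034825 y@500 -346.21960492387154 x [368.06980972 622.06582018] 63.187445628869575
 box ((446.5229797363281, -157.50436401367188), (39.08867263793945, 62.009857177734375), 53.130035400390625) 27.204513041485715
t 0.10 tcp [ 289.6 -609.1  302.7] yaw 25.43 tilt [ 0.0001 -0.002 ] f [-1.  -0.6  0.3] w 0.997 g 0.0
 turn/6deg [-1.8000e-02  1.0000e-02  1.0571e+01]  shift/30mm (target axes) [ -5.259 -15.144   3.423]
```

Call:
jog_arm:
  increments:
    - [[0, 0, 0, 0, 0, 1, 1], [0, 0, 0, 0, 0, 1, 1], [0, 0, 0, 0, 0, 1, 1], [0, 0, 0, 0, 0, 1, 1], [0, 0, 0, 0, 0, 1, 1]]

```text
time: 0.52
tool_pos: [0.2897, -0.6093, 0.3031]
tcp_rot: [-3.138, 0.133, 0.001]
wrist_force: [-0.6, -1.3, 0.3]
width: 1.003
grip_force: 0.0
```

Call:
jog_arm:
  increments:
    - [[0, 0, 0, 0, 0, 1, 1], [0, 0, 0, 0, 0, 1, 1], [0, 0, 0, 0, 0, 1, 1], [0, 0, 0, 0, 0, 1, 1], [0, 0, 0, 0, 0, 1, 1]]

```text
time: 0.93
tool_pos: [0.2897, -0.6093, 0.3031]
tcp_rot: [-2.996, 0.941, 0.001]
wrist_force: [0.6, -0.8, 0.4]
width: 0.999
grip_force: 0.0
```

Call:
jog_arm:
  increments:
    - [[0, 0, 0, 0, 0, 0.5, 1], [-0.35, -1, 0.2, 0, 0, 0, 1], [-0.35, -1, 0.2, 0, 0, 0, 1], [-0.35, -1, 0.2, 0, 0, 0, 1], [-0.35, -1, 0.2, 0, 0, 0, 1]]

```text
time: 1.35
tool_pos: [0.3296, -0.4875, 0.2789]
tcp_rot: [-2.973, 1.013, 0.001]
wrist_force: [1.5, 0.8, 0.9]
width: 1.0
grip_force: 0.0
```

Call:
jog_arm:
  increments:
    - [[-0.35, -1, 0.2, 0, 0, 0, 1], [-0.35, -1, 0.2, 0, 0, 0, 1], [-0.35, -1, 0.2, 0, 0, 0, 1], [-0.35, -1, 0.2, 0, 0, 0, 1], [-0.35, -1, 0.2, 0, 0, 0, 1]]

```text
time: 1.77
tool_pos: [0.3795, -0.3363, 0.2492]
tcp_rot: [-2.974, 1.012, 0.001]
wrist_force: [0.8, 0.5, -0.4]
width: 1.001
grip_force: 0.0
```

Call:
jog_arm:
  increments:
    - [[-0.35, -1, 0.2, 0, 0, 0, 1], [-0.35, -1, 0.2, 0, 0, 0, 1], [-0.35, -1, 0.2, 0, 0, 0, 1], [-0.35, -1, 0.2, 0, 0, 0, 1], [-0.35, -1, 0.2, 0, 0, 0, 1]]

```text
time: 2.18
tool_pos: [0.4292, -0.1854, 0.2193]
tcp_rot: [-2.974, 1.012, 0.001]
wrist_force: [0.7, 0.5, -0.8]
width: 1.006
grip_force: 0.0
```

```bash
python3 - <<'E'
from h import *
im,d,p=cam('scene'); im2,d2,p2=cam('top')
cv2.imwrite('pics/c2.png',np.hstack([cv2.resize(im[190:330,200:330],(390,420)),cv2.resize(im2[180:300,250:380],(390,360)) if 0 else cv2.resize(im2[190:330,250:380],(390,420))]))
go([.446,-.1555,.086],-37.5)
E
```

```text
t 2.28 tcp [ 429.1 -183.1  218.2] yaw -37.33 tilt [-0.0038 -0.0008] f [ 0.3 -0.1 -0.3] w 0.998 g 0.0
 turn/6deg [-0.007  0.036  0.029]  shift/30mm (target axes) [-0.113 -1.074  4.407]
```

View pics/c2.png

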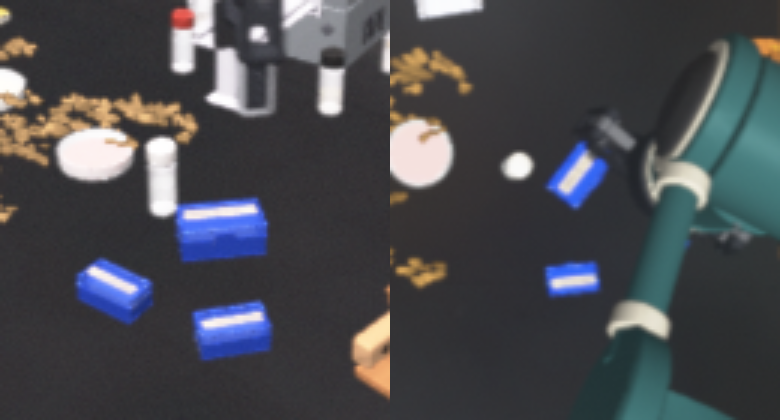

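The box sits at (577,175) and the near finger at (615,130) in the right view, about 32 mm off as computed. I'll shift, descend and grip.

Call:
jog_arm:
  increments:
    - [[-0.1, -1, 0.4, 0, 0, 0, 1], [0, -0.07, 1, 0, 0, 0, 1], [0, 0, 1, 0, 0, 0, 1], [0, 0, 1, 0, 0, 0, 1], [0, 0, 0.5, 0, 0, 0, 1]]

```text
time: 2.7
tool_pos: [0.4444, -0.1593, 0.0995]
tcp_rot: [2.974, -1.011, -0.008]
wrist_force: [-0.7, -0.1, -1.0]
width: 1.002
grip_force: 0.0
```

Call:
jog_arm:
  increments:
    - [[0, 0, 0.5, 0, 0, 0, 1], [0, 0, 0, 0, 0, 0, -0.2], [0, 0, 0, 0, 0, 0, -0.6], [0, 0, 0, 0, 0, 0, -1], [0, 0, 0, 0, 0, 0, -1]]
  force: 40

```text
time: 3.12
tool_pos: [0.4477, -0.1605, 0.0893]
tcp_rot: [2.974, -1.012, 0.004]
wrist_force: [1.3, 2.0, 1.2]
width: 0.455
grip_force: 0.6
```

Call:
jog_arm:
  increments:
    - [[0, 0, 0, 0, 0, 0, -1], [0, 0, 0, 0, 0, 0, -1], [0, 0, 0, 0, 0, 0, -1], [0, 0, 0, 0, 0, 0, -1], [0, 0, 0, 0, 0, 0, -1]]

```text
time: 3.53
tool_pos: [0.448, -0.1605, 0.0896]
tcp_rot: [2.974, -1.011, 0.006]
wrist_force: [-0.1, 0.1, 5.8]
width: 0.389
grip_force: 41.1
```

```bash
python3 - <<'E'
from h import *
go([.446,-.1555,.086],-37.5)
E
```

```text
t 3.53 tcp [ 448.  -160.5   89.6] yaw -37.56 tilt [ 0.0035 -0.0007] f [-0.1  0.1  5.8] w 0.389 g 41.1
 turn/6deg [-0.007 -0.033 -0.011]  shift/30mm (target axes) [-0.154 -0.092  0.12 ]
```

Call:
jog_arm:
  increments:
    - [[0, 0, -0.3, 0, 0, 0, -1], [0, 0, -1, 0, 0, 0, -1], [0, 0, -1, 0, 0, 0, -1], [0, 0, -1, 0, 0, -1, -1], [0, 0, -0.7, 0, 0, -1, -1]]

```text
time: 3.95
tool_pos: [0.447, -0.16, 0.211]
tcp_rot: [3.065, -0.688, 0.004]
wrist_force: [1.1, -0.1, -0.0]
width: 0.386
grip_force: 40.3
```

Call:
jog_arm:
  increments:
    - [[0, 0, 0, 0, 0, -1, -1], [0, 0, 0, 0, 0, -1, -1], [0, 0, 0, 0, 0, -1, -1], [0, 0, 0, 0, 0, -1, -1], [0, 0, 0, 0, 0, -1, -1]]

```text
time: 4.37
tool_pos: [0.4461, -0.1596, 0.2083]
tcp_rot: [-3.139, -0.13, 0.0]
wrist_force: [-0.1, 0.4, -1.8]
width: 0.388
grip_force: 40.3
```

Call:
jog_arm:
  increments:
    - [[0, 0, 0, 0, 0, -1, -1], [0.5, 0, 0, 0, 0, 0, -1], [0.5, 0, 0, 0, 0, 0, -1], [0, 0, 0, 0, 0, 0, -1], [0, 0, 0, 0, 0, 0, -1]]

```text
time: 4.78
tool_pos: [0.4761, -0.1542, 0.2082]
tcp_rot: [-3.128, -0.287, 0.001]
wrist_force: [-1.1, -0.4, -1.3]
width: 0.386
grip_force: 40.3
```

```bash
python3 - <<'E'
from h import *
s=read_state(); t=s['tool_pos']*1000; go([.65,-.016,.2],10.3,s)
out=[]
for n in('top','scene'):
    im,d,p=cam(n); P=pts(d,p)*1000
    hsv=cv2.cvtColor(im,cv2.COLOR_BGR2HSV)
    m=(hsv[...,0]>105)&(hsv[...,0]<130)&(hsv[...,1]>120)&(d>0)&(abs(P[...,0]-t[0])<80)&(abs(P[...,1]-t[1])<80)&(P[...,2]>80)
    q=P[m]; print(n,m.sum(),q.mean(0) if m.sum() else '', cv2.minAreaRect(q[:,:2].astype(np.float32)) if m.sum()>5 else '', np.percentile(q[:,2],[2,50,98]) if m.sum()>5 else '')
    u,v=[int(x) for x in (lambda c:(c[0]/c[2]*p['fx']+p['cx'],c[1]/c[2]*p['fy']+p['cy']))(p['R']@(s['tool_pos']-[0,0,.07])+p['t'])]
    print(u,v); c=im[max(v-60,0):v+60,max(u-60,0):u+60]; out.append(cv2.resize(c,(390,390)))
cv2.imwrite('pics/c3.png',np.hstack(out))
E
```

```text
t 4.78 tcp [ 476.1 -154.2  208.2] yaw 10.47 tilt [-0.0005 -0.0001] f [-1.1 -0.4 -1.3] w 0.386 g 40.3
 turn/6deg [-0.001  0.005  0.029]  shift/30mm (target axes) [ 6.528 -3.495  0.272]
top 21 [ 474.30528533 -132.35779859  181.96193241] ((462.925048828125, -141.1638641357422), (66.53994750976562, 28.40938377380371), 33.76883316040039) [132.24680253 146.33323169 271.79732708]
320 231
scene 342 [ 454.87613655 -164.51752768  136.94727263] ((470.2057800292969, -165.5654296875), (61.20317077636719, 53.700096130371094), 10.056844711303711) [120.0350423  136.6500051  146.55307425]
281 212
```

View pics/c3.png

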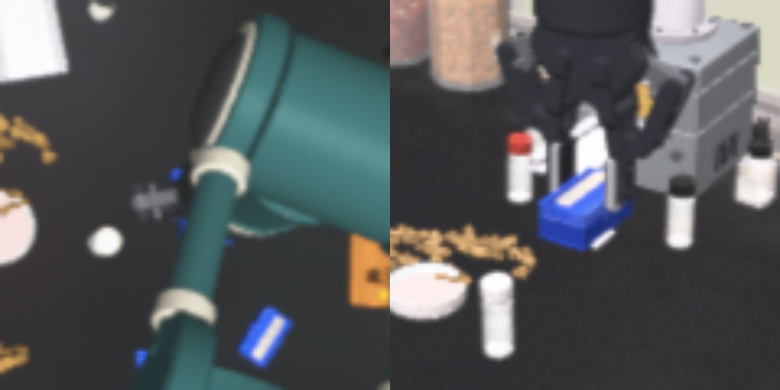

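```bash
python3 - <<'E'
from h import *
s=read_state(); t=s['tool_pos']*1000
im,d,p=cam('scene'); P=pts(d,p)*1000
hsv=cv2.cvtColor(im,cv2.COLOR_BGR2HSV)
a=np.radians(10.47); ex=np.array([np.cos(a),np.sin(a)]); ey=np.array([-ex[1],ex[0]])
X=(P[...,:2]-t[:2])@ex; Y=(P[...,:2]-t[:2])@ey; Z=P[...,2]
b=(hsv[...,0]>105)&(hsv[...,0]<130)&(hsv[...,1]>120)
m=b&(abs(X)<60)&(abs(Y)<40)&(Z>100)&(d>0)
top=m&(Z>143.5); print(top.sum(),'X',np.percentile(X[top],[1,99]),'Y',np.percentile(Y[top],[1,99]),'Z',np.percentile(Z[m],[1,99]))
rear=m&(Z<140)&(Z>124); print('rear face X median',np.percentile(X[rear],[5,25,50]),'Y',np.percentile(Y[rear],[1,99]))
E
```

```text
109 X [-35.1745742   17.93093295] Y [-36.39668502  15.19943836] Z [119.4967765  148.00664093]
rear face X median [-35.77861595 -34.63213884 -33.38044484] Y [-21.08270274  15.38870799]
```

The box hangs level in the fingers, with its underside 89.5 mm below the TCP and its centre about 4 mm behind it. I'll carry it over the tray.

Call:
jog_arm:
  increments:
    - [[0.94, -0.5, 0, 0, 0, 0, -1], [0.94, -0.5, 0, 0, 0, 0, -1], [0.94, -0.5, 0, 0, 0, 0, -1], [0.94, -0.5, 0, 0, 0, 0, -1], [0.94, -0.5, 0, 0, 0, 0, -1]]

```text
time: 5.35
tool_pos: [0.6014, -0.0544, 0.2079]
tcp_rot: [3.129, 0.285, -0.001]
wrist_force: [-0.3, -0.1, -0.1]
width: 0.387
grip_force: 40.3
```

Call:
jog_arm:
  increments:
    - [[0.94, -0.5, 0, 0, 0, 0, -1], [0.94, -0.5, 0, 0, 0, 0, -1], [0, 0, 0, 0, 0, 0, -1], [0, 0, 0, 0, 0, 0, -1], [0, 0, 0, 0, 0, 0, -1]]

```text
time: 5.77
tool_pos: [0.6503, -0.0156, 0.2073]
tcp_rot: [3.128, 0.286, -0.003]
wrist_force: [-0.5, -0.0, -1.3]
width: 0.39
grip_force: 40.3
```

```bash
python3 - <<'E'
from h import *
go([.6507,-.0159,.161],10.3)
o=[]
for n,w in(('scene',(235,150,365,250)),('top',(220,110,350,210))):
    im,d,p=cam(n); u,v,a,b=w; o.append(cv2.resize(im[v:b,u:a],(400,308)))
cv2.imwrite('pics/c4.png',np.hstack(o))
E
```

```text
t 5.77 tcp [650.3 -15.6 207.3] yaw 10.45 tilt [-0.002 -0.   ] f [-0.5 -0.  -1.3] w 0.390 g 40.3
 turn/6deg [-0.     0.019  0.025]  shift/30mm (target axes) [0.013 0.011 1.544]
```

View pics/c4.png

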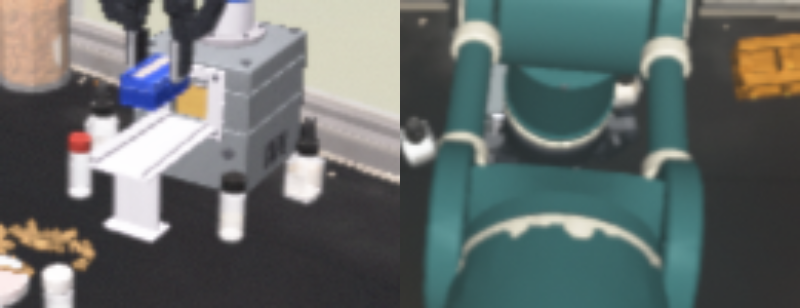

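The left view shows the box held level above the tray, in line with the rails (box at (145,85), tray at (160,140)). I'll lower and release it.

Call:
jog_arm:
  increments:
    - [[0, 0, 0.5, 0, 0, 0, -1], [0, 0, 0.5, 0, 0, 0, -1], [0, 0, 0.3, 0, 0, 0, -1], [0, 0, 0.15, 0, 0, 0, -1], [0, 0, 0.05, 0, 0, 0, -1]]

```text
time: 6.28
tool_pos: [0.65, -0.0159, 0.1617]
tcp_rot: [-3.128, -0.284, 0.004]
wrist_force: [0.3, -1.0, -0.5]
width: 0.393
grip_force: 40.3
```

```bash
python3 - <<'E'
from h import *
go([.6507,-.0159,.1605],10.3)
im,d,p=cam('scene'); cv2.imwrite('pics/c5.png',cv2.resize(im[150:250,235:335],(600,600),interpolation=cv2.INTER_CUBIC))
E
```

```text
t 6.28 tcp [650.  -15.9 161.7] yaw 10.38 tilt [-0.0023 -0.0005] f [ 0.3 -1.  -0.5] w 0.393 g 40.3
 turn/6deg [-0.005  0.022  0.013]  shift/30mm (target axes) [0.022 0.002 0.04 ]
```

View pics/c5.png

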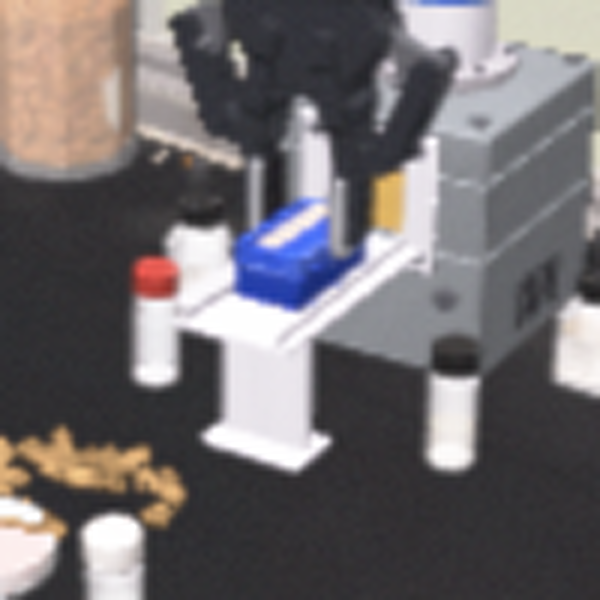

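The box is between the rails (rear face at (270,280), tray end at (240,330)). I'll settle it, open, and rise.

Call:
jog_arm:
  increments:
    - [[0, 0, 0.05, 0, 0, 0, -1], [0, 0, 0, 0, 0, 0, -0.1], [0, 0, 0, 0, 0, 0, 0.2], [0, 0, 0, 0, 0, 0, 0.4], [0, 0, 0, 0, 0, 0, 0.5]]

```text
time: 6.75
tool_pos: [0.6517, -0.0154, 0.1621]
tcp_rot: [3.128, 0.286, 0.002]
wrist_force: [-0.2, -0.2, -0.0]
width: 0.747
grip_force: 0.0
```

Call:
jog_arm:
  increments:
    - [[0, 0, -0.3, 0, 0, 0, 0.6], [0, 0, -1, 0, 0, 0, 0.6], [0, 0, -1, 0, 0, 0, 1], [0, 0, -0.5, 0, 0, 0, 1], [0, 0, 0, 0, 0, 0, 1]]

```text
time: 7.17
tool_pos: [0.6542, -0.0155, 0.2521]
tcp_rot: [3.127, 0.285, 0.016]
wrist_force: [1.4, 0.9, 0.8]
width: 0.998
grip_force: 0.0
```

```bash
python3 - <<'E'
from h import *
im,d,p=cam('scene'); P=pts(d,p)*1000
hsv=cv2.cvtColor(im,cv2.COLOR_BGR2HSV)
a=np.radians(10.3); ex=np.array([np.cos(a),np.sin(a)]); ey=np.array([-ex[1],ex[0]])
O=np.array([708.7,-8.5]); X=(P[...,:2]-O)@ex; Y=(P[...,:2]-O)@ey; Z=P[...,2]
m=(hsv[...,0]>105)&(hsv[...,0]<130)&(hsv[...,1]>120)&(abs(X+60)<60)&(abs(Y)<40)&(Z>65)&(d>0)
r=m&(Z<90); print(m.sum(),'X',np.percentile(X[m],[2,98]),'rear Y',np.percentile(Y[r],[2,98]),'Z',np.percentile(Z[m],[2,50,98]))
go([.502,-.3425,.25],-2.3)
E
```

```text
215 X [-93.88028966 -36.28531594] rear Y [-17.40543473  15.01273263] Z [73.76192511 91.63639439 98.46418072]
t 7.22 tcp [653.  -15.4 249.3] yaw 10.44 tilt [0.0064 0.0016] f [ 0.1 -0.7 -0.2] w 1.003 g 0.0
 turn/6deg [ 0.009 -0.063  2.123]  shift/30mm (target axes) [-4.593 11.095 -0.022]
```

Call:
jog_arm:
  increments:
    - [[0, 0, 0, 0, -0.06, 1, 1], [0, 0, 0, 0, 0, 1, 1], [0, 0, 0, 0, 0, 0.12, 1], [-0.42, 1, 0, 0, 0, 0, 1], [-0.42, 1, 0, 0, 0, 0, 1]]

```text
time: 7.63
tool_pos: [0.6231, -0.0735, 0.2441]
tcp_rot: [3.141, -0.054, -0.013]
wrist_force: [0.3, 0.0, -1.0]
width: 1.0
grip_force: 0.0
```

Call:
jog_arm:
  increments:
    - [[-0.42, 1, 0, 0, 0, 0, 1], [-0.42, 1, 0, 0, 0, 0, 1], [-0.42, 1, 0, 0, 0, 0, 1], [-0.42, 1, 0, 0, 0, 0, 1], [-0.42, 1, 0, 0, 0, 0, 1]]

```text
time: 8.05
tool_pos: [0.5532, -0.2226, 0.2449]
tcp_rot: [3.141, -0.058, -0.013]
wrist_force: [0.5, -0.3, -0.9]
width: 1.0
grip_force: 0.0
```

Call:
jog_arm:
  increments:
    - [[-0.42, 1, 0, 0, 0, 0, 1], [-0.42, 1, 0, 0, 0, 0, 1], [-0.42, 1, 0, 0, 0, 0, 1], [-0.42, 1, 0, 0, 0, 0, 1], [0, 0, 0, 0, 0, 0, 1]]

```text
time: 8.47
tool_pos: [0.4967, -0.3439, 0.2455]
tcp_rot: [3.138, -0.065, -0.014]
wrist_force: [-0.5, 0.3, 1.4]
width: 0.999
grip_force: 0.0
```

```bash
python3 - <<'E'
from h import *
go([.502,-.3425,.136],-2.3)
E
```

```text
t 8.47 tcp [ 496.7 -343.9  245.5] yaw -2.38 tilt [-0.0087  0.0026] f [-0.5  0.3  1.4] w 0.999 g 0.0
 turn/6deg [ 0.025  0.083 -0.013]  shift/30mm (target axes) [ 0.175 -0.052  3.649]
```

Call:
jog_arm:
  increments:
    - [[0.18, -0.05, 0.5, 0.02, 0.08, 0, 1], [0, 0, 1, 0, 0, 0, 1], [0, 0, 1, 0, 0, 0, 1], [0, 0, 0.8, 0, 0, 0, 1], [0, 0, 0.35, 0, 0, 0, 1]]

```text
time: 8.88
tool_pos: [0.5026, -0.3359, 0.132]
tcp_rot: [-3.135, 0.06, 0.007]
wrist_force: [-1.7, -0.6, -0.9]
width: 0.999
grip_force: 0.0
```

```bash
python3 - <<'E'
from h import *
go([.502,-.3425,.136],-2.3)
im,d,p=cam('scene'); cv2.imwrite('pics/c6.png',cv2.resize(im[210:340,300:430],(600,600),interpolation=cv2.INTER_CUBIC))
E
```

```text
t 8.88 tcp [ 502.6 -335.9  132. ] yaw -2.18 tilt [-0.0045 -0.0058] f [-1.7 -0.6 -0.9] w 0.999 g 0.0
 turn/6deg [-0.055  0.043  0.02 ]  shift/30mm (target axes) [-0.012  0.222 -0.134]
```

View pics/c6.png

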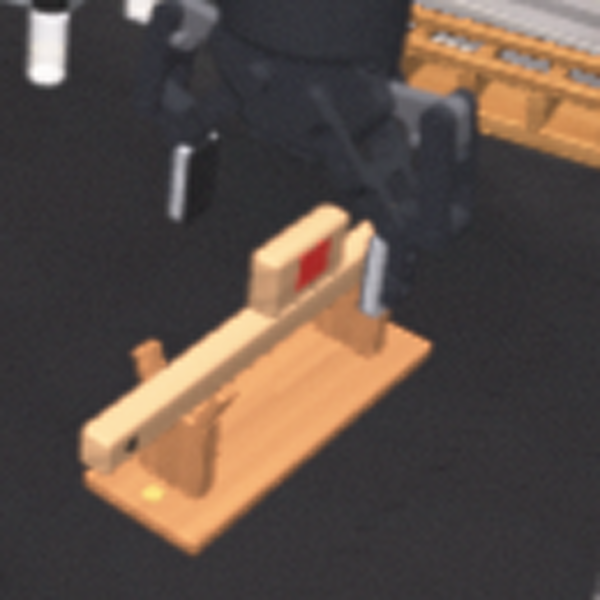

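The handle stands between the open fingers (red band at (313,262), fingers at (190,180) and (375,275)). I'll correct the sideways offset before closing.

Call:
jog_arm:
  increments:
    - [[0, 0.22, -0.13, -0.05, 0.04, 0, 1], [0, 0, 0, 0, 0, 0, 0.5], [0, 0, 0, 0, 0, 0, 0], [0, 0, 0, 0, 0, 0, -0.2], [0, 0, 0, 0, 0, 0, -0.2]]

```text
time: 9.35
tool_pos: [0.5057, -0.3455, 0.1428]
tcp_rot: [3.135, -0.063, 0.014]
wrist_force: [-0.9, 0.2, 0.2]
width: 0.452
grip_force: 0.0
```

```bash
python3 - <<'E'
from h import *
s=read_state();go([.502,-.3425,.136],-2.3,s)
im,d,p=cam('scene'); P=pts(d,p)*1000; t=s['tool_pos']*1000
D=(P-t); near=(abs(D[...,0])<40)&(abs(D[...,1])<45)&(d>0)
h=near&(D[...,2]<-42)&(D[...,2]>-50)&(im[...,2]>im[...,0]*1.15+10)
f=near&(D[...,2]<-45)&(D[...,2]>-75)&(abs(im[...,2].astype(int)-im[...,0])<25)
print('handle top Y rel',np.percentile(D[h][:,1],[3,50,97]),h.sum(),'X',np.percentile(D[h][:,0],[3,97]))
for sg in(1,-1):
    k=f&(sg*D[...,1]>9); print('finger',sg,k.sum(),np.percentile(D[k][:,1],[3,25,50,75,97]) if k.sum() else '')
E
```

```text
t 9.35 tcp [ 505.7 -345.5  142.8] yaw -2.29 tilt [0.0089 0.0059] f [-0.9  0.2  0.2] w 0.452 g 0.0
 turn/6deg [ 0.056 -0.085  0.002]  shift/30mm (target axes) [-0.127 -0.094  0.227]
handle top Y rel [0.45111731 2.11778322 4.06513647] 5 X [-18.8718818   13.13390037]
finger 1 96 [16.85334539 17.74272755 18.76905213 23.6457834  30.67780865]
finger -1 86 [-34.87360933 -32.97008405 -28.08041427 -26.09567658 -22.27123952]
```

Call:
jog_arm:
  increments:
    - [[-0.12, -0.1, 0.22, 0.05, -0.08, 0, -0.2], [0, 0, 0, 0, 0, 0, -0.2], [0, 0, 0, 0, 0, 0, -0.2], [0, 0, 0, 0, 0, 0, -0.4], [0, 0, 0, 0, 0, 0, -0.4]]
  force: 20

```text
time: 9.82
tool_pos: [0.5014, -0.3417, 0.1342]
tcp_rot: [-3.14, 0.063, 0.003]
wrist_force: [0.3, -0.0, 1.0]
width: 0.301
grip_force: 0.0
```

```bash
python3 - <<'E'
from h import *
go([.502,-.342,.136],-2.3)
im,d,p=cam('scene'); go([.502,-.342,.136],-2.3)
cv2.imwrite('pics/c7.png',cv2.resize(im[230:300,330:400],(600,600),interpolation=cv2.INTER_CUBIC))
E
```

```text
t 9.82 tcp [ 501.4 -341.7  134.2] yaw -2.29 tilt [-0.0022 -0.0011] f [ 0.3 -0.   1. ] w 0.301 g 0.0
 turn/6deg [-0.011  0.021  0.002]  shift/30mm (target axes) [ 0.021  0.01  -0.061]
t 9.87 tcp [ 501.5 -341.7  134.3] yaw -2.29 tilt [-0.0019 -0.001 ] f [ 0.1  0.3 -0.5] w 0.300 g 0.0
 turn/6deg [-0.009  0.018  0.002]  shift/30mm (target axes) [ 0.017  0.008 -0.056]
```

View pics/c7.png

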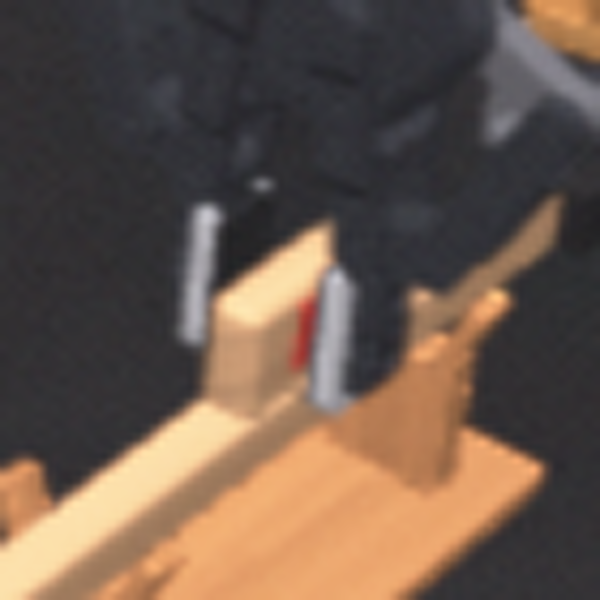

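The fingers at (200,270) and (335,340) straddle the handle. I'll close on it.

Call:
jog_arm:
  increments:
    - [[0, 0, -0.05, 0, 0, 0, -0.6], [0, 0, 0, 0, 0, 0, -0.8], [0, 0, 0, 0, 0, 0, -1], [0, 0, 0, 0, 0, 0, -1], [0, 0, 0, 0, 0, 0, -1]]

```text
time: 10.28
tool_pos: [0.5016, -0.3419, 0.136]
tcp_rot: [-3.14, 0.063, 0.002]
wrist_force: [0.1, -1.0, 1.0]
width: 0.16
grip_force: 23.7
```

```bash
python3 - <<'E'
from h import *
go([.502,-.342,.136],-2.3)
E
```

```text
t 10.28 tcp [ 501.6 -341.9  136. ] yaw -2.29 tilt [-0.0016 -0.0006] f [ 0.1 -1.   1. ] w 0.160 g 23.7
 turn/6deg [-0.006  0.015  0.001]  shift/30mm (target axes) [0.014 0.002 0.001]
```

Call:
jog_arm:
  increments:
    - [[0, 0, 0, 0, 0, 0, -1], [0, 0, 0, 0, 0, 0, -1], [0, 0, -0.3, 0, 0, 0, -1], [0, 0, -0.5, 0, 0, 0, -1], [0, 0, -0.6, 0, 0, 0, -1]]
  force: 80

```text
time: 10.7
tool_pos: [0.5004, -0.3408, 0.1769]
tcp_rot: [-3.137, 0.063, 0.008]
wrist_force: [-0.2, 0.3, -0.3]
width: 0.146
grip_force: 79.0
```

Call:
jog_arm:
  increments:
    - [[0, 0, -0.7, 0, 0, 0, -1], [0, 0, -0.7, 0, 0, 0, -1], [0, 0, -0.5, 0, 0, -1, -1], [0, 0, 0, 0, 0, -1, -1], [0, 0, 0, 0, 0, -0.1, -1]]

```text
time: 11.12
tool_pos: [0.5022, -0.3421, 0.237]
tcp_rot: [3.128, 0.287, 0.001]
wrist_force: [-0.7, 0.7, -0.8]
width: 0.147
grip_force: 79.0
```

```bash
python3 - <<'E'
from h import *
go([.4569,-.0514,.235],10.3)
E
```

```text
t 11.12 tcp [ 502.2 -342.1  237. ] yaw 10.48 tilt [0.0004 0.0005] f [-0.7  0.7 -0.8] w 0.147 g 79.0
 turn/6deg [ 0.005 -0.004  0.03 ]  shift/30mm (target axes) [ 0.247 -9.804  0.067]
```

Call:
jog_arm:
  increments:
    - [[0.02, -0.5, 0, 0, 0, 0.03, -1], [0.02, -1, 0, 0, 0, 0, -1], [0.02, -1, 0, 0, 0, 0, -1], [0.02, -1, 0, 0, 0, 0, -1], [0.02, -1, 0, 0, 0, 0, -1]]

```text
time: 11.53
tool_pos: [0.4792, -0.2061, 0.2337]
tcp_rot: [-3.126, -0.271, 0.007]
wrist_force: [0.1, 1.0, -1.0]
width: 0.147
grip_force: 78.9
```

Call:
jog_arm:
  increments:
    - [[0.02, -1, 0, 0, 0, 0, -1], [0.02, -1, 0, 0, 0, 0, -1], [0.02, -1, 0, 0, 0, 0, -1], [0.02, -1, 0, 0, 0, 0, -1], [0.02, -1, 0, 0, 0, 0, -1]]

```text
time: 11.95
tool_pos: [0.4555, -0.0581, 0.2341]
tcp_rot: [-3.127, -0.272, 0.007]
wrist_force: [0.5, -0.1, -0.7]
width: 0.145
grip_force: 78.9
```

Call:
jog_arm:
  increments:
    - [[0, -0.3, 0.3, 0, 0, 0, -1], [0, 0, 0.7, 0, 0, 0, -1], [0, 0, 0.7, 0, 0, 0, -1], [0, 0, 0.4, 0, 0, 0, -1], [0, 0, 0, 0, 0, 0, -1]]

```text
time: 12.37
tool_pos: [0.4521, -0.0504, 0.1681]
tcp_rot: [-3.126, -0.275, 0.016]
wrist_force: [-1.1, -0.3, -1.4]
width: 0.146
grip_force: 78.9
```

```bash
python3 - <<'E'
from h import *
s=read_state(); go([.4569,-.0514,.165],10.3,s)
im,d,p=cam('scene'); P=pts(d,p)*1000
cv2.imwrite('pics/c8.png',cv2.resize(im[150:290,190:350],(800,700),interpolation=cv2.INTER_CUBIC)[:600])
a=np.radians(10.3); ex=np.array([np.cos(a),np.sin(a)]); ey=np.array([-ex[1],ex[0]])
O=np.array([708.7,-8.5]); X=(P[...,:2]-O)@ex; Y=(P[...,:2]-O)@ey; Z=P[...,2]
m=(X>-390)&(X<-130)&(abs(Y)<25)&(Z>70)&(Z<100)&(d>0)&(im[...,2]>120)
for x in range(-390,-130,26):
    k=m&(X>x)&(X<x+26)
    if k.sum()>6: print(x+13,k.sum(),'Y',np.percentile(Y[k],[5,95]).round(1),'Z',np.percentile(Z[k],[5,50,95]).round(1))
E
```

```text
t 12.37 tcp [452.1 -50.4 168.1] yaw 10.05 tilt [-0.0097 -0.0042] f [-1.1 -0.3 -1.4] w 0.146 g 78.9
 turn/6deg [-0.041  0.093 -0.041]  shift/30mm (target axes) [0.151 0.062 0.103]
-377 85 Y [-3.7  8.1] Z [81.7 94.1 97.3]
-351 87 Y [-3.5  7.7] Z [81.7 93.5 97.1]
-325 82 Y [-3.8  7.3] Z [80.6 93.2 96.8]
-299 76 Y [-4.   7.3] Z [81.5 93.1 96.8]
-273 59 Y [-9.4  2.4] Z [81.3 91.2 99.1]
-247 31 Y [-5.1 -2.3] Z [80.6 85.7 92.1]
-221 49 Y [-5.  5.] Z [81.1 92.1 95.9]
-195 58 Y [-5.4  5.8] Z [80.1 92.1 95.6]
-169 54 Y [-5.2  6.4] Z [81.2 92.4 95.7]
-143 24 Y [-11.1   6.9] Z [80.8 92.7 95.4]
```

View pics/c8.png

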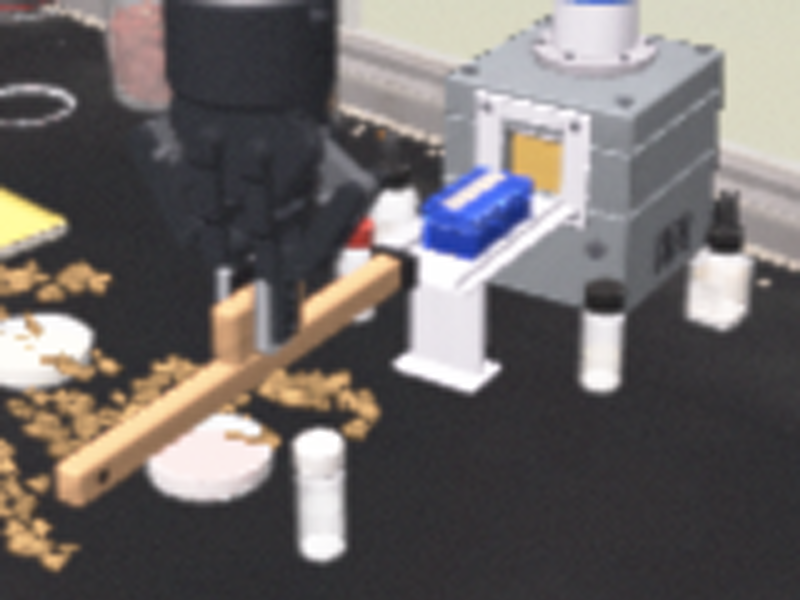

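The stick is level, with its nose at (405,265) just outside the tray and the box straight ahead at (475,210). I'll trim the pose and begin pushing.

Call:
jog_arm:
  increments:
    - [[0.15, 0.06, 0.1, -0.04, 0.09, -0.04, -1], [0, 0, 0, 0, 0, 0, -1], [0.3, 0, 0, 0, 0, 0, -1], [0.4, 0, 0, 0, 0, 0, -1], [0.4, 0, 0, 0, 0, 0, -1]]

```text
time: 12.83
tool_pos: [0.4947, -0.0463, 0.1704]
tcp_rot: [3.126, 0.283, 0.016]
wrist_force: [0.3, -0.3, -0.5]
width: 0.149
grip_force: 79.0
```

```bash
cat > c.py <<'E'
from h import *
a=np.radians(10.3); O=np.array([.7078,-.0058]); ex=np.array([np.cos(a),np.sin(a)]); ey=np.array([-ex[1],ex[0]])
s=read_state(); r=s['tool_pos'][:2]-O; print('handle in counter x %.1f y %.1f'%(r@ex*1e3,r@ey*1e3)); go(np.r_[O-.075*ex,.165],10.3,s)
E
python3 c.py
```

```text
handle in counter x -216.9 y -1.8
t 12.83 tcp [494.7 -46.3 170.4] yaw 10.33 tilt [0.0099 0.0034] f [ 0.3 -0.3 -0.5] w 0.149 g 79.0
 turn/6deg [ 0.032 -0.094  0.005]  shift/30mm (target axes) [ 4.729 -0.06   0.181]
```

Call:
jog_arm:
  increments:
    - [[0, 0, 0, 0, 0, 0, -1], [0, 0, 0, 0, 0, 0, -1], [0, 0, 0, 0, 0, 0, -1], [0, 0, 0, 0, 0, 0, -1], [0, 0, 0, 0, 0, 0, -1]]

```text
time: 13.25
tool_pos: [0.4924, -0.0463, 0.1692]
tcp_rot: [3.127, 0.284, 0.011]
wrist_force: [-0.3, 0.2, -2.0]
width: 0.144
grip_force: 78.9
```

```bash
python3 c.py
```

```text
handle in counter x -219.2 y -1.3
t 13.25 tcp [492.4 -46.3 169.2] yaw 10.36 tilt [0.007  0.0026] f [-0.3  0.2 -2. ] w 0.144 g 78.9
 turn/6deg [ 0.024 -0.067  0.011]  shift/30mm (target axes) [ 4.807 -0.044  0.141]
```

Call:
jog_arm:
  increments:
    - [[0, -0.04, 0.12, 0.02, -0.07, 0, -1], [0.3, 0, 0, 0, 0, 0, -1], [0.4, 0, 0, 0, 0, 0, -1], [0.4, 0, 0, 0, 0, 0, -1], [0.4, 0, 0, 0, 0, 0, -1]]

```text
time: 13.67
tool_pos: [0.5383, -0.0368, 0.1659]
tcp_rot: [3.128, 0.284, 0.0]
wrist_force: [-2.7, -0.8, -1.3]
width: 0.152
grip_force: 79.1
```

Call:
jog_arm:
  increments:
    - [[0.4, 0, 0, 0, 0, 0, -1], [0.4, 0, 0, 0, 0, 0, -1], [0.4, 0, 0, 0, 0, 0, -1], [0, 0, 0, 0, 0, 0, -1], [0, 0, 0, 0, 0, 0, -1]]

```text
time: 14.08
tool_pos: [0.5736, -0.0304, 0.166]
tcp_rot: [3.128, 0.284, 0.002]
wrist_force: [0.6, 0.5, -0.3]
width: 0.151
grip_force: 79.0
```

```bash
python3 c.py; python3 - <<'E'
from h import *
im,d,p=cam('scene'); cv2.imwrite('pics/c9.png',cv2.resize(im[150:250,235:335],(600,600),interpolation=cv2.INTER_CUBIC))
E
```

```text
handle in counter x -136.4 y -0.2
t 14.08 tcp [573.6 -30.4 166. ] yaw 10.39 tilt [0.0013 0.0009] f [ 0.6  0.5 -0.3] w 0.151 g 79.0
 turn/6deg [ 0.008 -0.012  0.015]  shift/30mm (target axes) [ 2.048 -0.007  0.032]
```

View pics/c9.png

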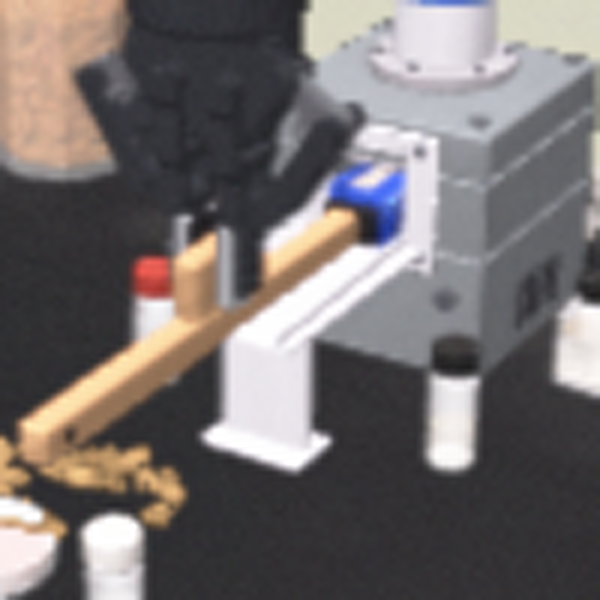

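The box is entering the throat straight, with the nose behind it at (380,220). That was my 11th picture, one over the limit of 10, so from here I use numbers only.

Call:
jog_arm:
  increments:
    - [[0.3, 0, 0, 0, 0, 0, -1], [0.3, 0, 0, 0, 0, 0, -1], [0.3, 0, 0, 0, 0, 0, -1], [0.3, 0, 0, 0, 0, 0, -1], [0.3, 0, 0, 0, 0, 0, -1]]

```text
time: 14.55
tool_pos: [0.617, -0.0224, 0.1657]
tcp_rot: [3.128, 0.284, -0.001]
wrist_force: [-3.1, -0.5, -0.5]
width: 0.147
grip_force: 79.0
```

Call:
jog_arm:
  increments:
    - [[0.1, 0, 0, 0, 0, 0, -1], [0.1, 0, 0, 0, 0, 0, -1], [0, 0, 0, 0, 0, 0, -1], [0, 0, 0, 0, 0, 0, -1], [0, 0, 0, 0, 0, 0, -1]]

```text
time: 14.97
tool_pos: [0.6231, -0.0213, 0.1663]
tcp_rot: [3.128, 0.284, 0.003]
wrist_force: [-0.1, 0.4, -0.8]
width: 0.146
grip_force: 78.9
```

```bash
python3 c.py
```

```text
handle in counter x -86.1 y -0.1
t 14.97 tcp [623.1 -21.3 166.3] yaw 10.36 tilt [0.0021 0.0008] f [-0.1  0.4 -0.8] w 0.146 g 78.9
 turn/6deg [ 0.008 -0.02   0.01 ]  shift/30mm (target axes) [ 0.371 -0.004  0.043]
```

Call:
jog_arm:
  increments:
    - [[0.08, 0, 0, 0, 0, 0, -1], [0.08, 0, 0, 0, 0, 0, -1], [0.05, 0, 0, 0, 0, 0, -1], [0.05, 0, 0, 0, 0, 0, -1], [0.03, 0, 0, 0, 0, 0, -1]]

```text
time: 15.38
tool_pos: [0.631, -0.0199, 0.166]
tcp_rot: [3.128, 0.284, -0.0]
wrist_force: [-3.7, -1.8, 1.5]
width: 0.15
grip_force: 79.2
```

Call:
jog_arm:
  increments:
    - [[0.04, 0, 0, 0, 0, 0, -1], [0.04, 0, 0, 0, 0, 0, -1], [0.04, 0, 0, 0, 0, 0, -1], [0, 0, 0, 0, 0, 0, -1], [0, 0, 0, 0, 0, 0, -1]]

```text
time: 15.8
tool_pos: [0.633, -0.0195, 0.1653]
tcp_rot: [3.128, 0.284, -0.006]
wrist_force: [-8.2, -1.5, 2.3]
width: 0.144
grip_force: 79.3
```

```bash
python3 c.py
```

```text
handle in counter x -76.0 y -0.1
t 15.80 tcp [633.  -19.5 165.3] yaw 10.37 tilt [-0.0039  0.0004] f [-8.2 -1.5  2.3] w 0.144 g 79.3
 turn/6deg [0.004 0.038 0.012]  shift/30mm (target axes) [ 0.034 -0.004  0.009]
```

Call:
jog_arm:
  increments:
    - [[0.05, 0, 0, 0, 0, 0, -1], [0.05, 0, 0, 0, 0, 0, -1], [0, 0, 0, 0, 0, 0, -1], [0, 0, 0, 0, 0, 0, -1], [0, 0, 0, 0, 0, 0, -1]]

```text
time: 16.22
tool_pos: [0.6334, -0.0195, 0.1651]
tcp_rot: [3.128, 0.284, -0.016]
wrist_force: [-17.0, -4.5, 8.9]
width: 0.147
grip_force: 80.4
```

```bash
python3 c.py
```

```text
handle in counter x -75.6 y -0.1
t 16.22 tcp [633.4 -19.5 165.1] yaw 10.38 tilt [-0.0103 -0.0001] f [-17.   -4.5   8.9] w 0.147 g 80.4
 turn/6deg [-0.001  0.098  0.014]  shift/30mm (target axes) [ 0.021 -0.005  0.002]
```

At the stop: 17 N with only 0.4 mm of travel. I'll draw the stick back.

Call:
jog_arm:
  increments:
    - [[-0.3, 0, 0, 0, 0, 0, -1], [-0.5, 0, 0, 0, 0, 0, -1], [-0.6, 0, 0, 0, 0, 0, -1], [-0.6, 0, 0, 0, 0, 0, -1], [-0.6, 0, 0, 0, 0, 0, -1]]

```text
time: 16.63
tool_pos: [0.5613, -0.0326, 0.1661]
tcp_rot: [3.128, 0.284, 0.006]
wrist_force: [0.0, 0.7, -0.6]
width: 0.147
grip_force: 79.0
```

Call:
jog_arm:
  increments:
    - [[-0.8, 0, 0, 0, 0, 0, -1], [-0.8, 0, 0, 0, 0, 0, -1], [-0.8, 0, 0, 0, 0, 0, -1], [-0.8, 0, 0, 0, 0, 0, -1], [-0.6, 0, 0, 0, 0, 0, -1]]

```text
time: 17.05
tool_pos: [0.4479, -0.0532, 0.1659]
tcp_rot: [3.128, 0.284, 0.004]
wrist_force: [-0.6, -0.1, -0.7]
width: 0.145
grip_force: 79.0
```

Call:
jog_arm:
  increments:
    - [[0, 0, -0.6, 0, 0, 0, -1], [0, 0, -0.9, 0, 0, 0, -1], [0, 0, -0.9, 0, 0, 0, -1], [0, 0, 0, 0, 0, 0, -1], [0, 0, 0, 0, 0, 0, -1]]

```text
time: 17.47
tool_pos: [0.451, -0.0533, 0.2404]
tcp_rot: [3.127, 0.284, 0.013]
wrist_force: [-0.1, -0.8, -0.2]
width: 0.149
grip_force: 78.9
```

```bash
cat > chk.py <<'E'
from h import *
im,d,p=cam('scene'); P=pts(d,p)*1000
a=np.radians(10.3); ex=np.array([np.cos(a),np.sin(a)]); ey=np.array([-ex[1],ex[0]])
O=np.array([708.7,-8.5]); X=(P[...,:2]-O)@ex; Y=(P[...,:2]-O)@ey; Z=P[...,2]
hsv=cv2.cvtColor(im,cv2.COLOR_BGR2HSV); g=(X>-30)&(X<60)&(abs(Y)<19)&(Z>70)&(Z<110)&(d>0)
blue=g&(hsv[...,0]>105)&(hsv[...,0]<130)&(hsv[...,1]>120); br=g&(hsv[...,0]>12)&(hsv[...,0]<30)&(hsv[...,1]>90)
print('blue',blue.sum(),X[blue].mean() if blue.any() else '','brass',br.sum(),np.percentile(X[br],[5,50,95]).round(1) if br.any() else '',np.percentile(Z[br],[2,98]).round(1) if br.any() else '')
for v in range(60,0,1):pass
E
python3 chk.py; python3 - <<'E'
from h import *
z=np.load('scene0.npz'); exec(open('chk.py').read().replace("im,d,p=cam('scene'); P=pts(d,p)*1000","im,d,P=z['im'],z['d'],z['P']*1000"))
im,d,p=cam('scene'); P=pts(d,p)*1000; s=read_state(); t=s['tool_pos']*1000
R=Ro.from_rotvec(s['tcp_rot']).as_matrix(); D=P-t; X=D@R[:,0]; Y=-(D@R[:,1]); Z=P[...,2]
for x in range(-130,120,24):
    k=(X>x)&(X<x+24)&(abs(Y+2)<14)&(D[...,2]<-62)&(D[...,2]>-98)&(im[...,2]>im[...,0]*1.15+10)
    if k.sum()>6: print(x+12,k.sum(),np.percentile(Y[k],[5,95]).round(1),'Ztop-TCP',np.percentile(Z[k]-t[2],95).round(1))
go([.5016,-.3419,.236],-2.29,s)
E
```

```text
blue 0  brass 84 [ 7.2  9.8 12.5] [ 74.1 102.4]
blue 0  brass 89 [ 6.7  9.2 12.1] [ 73.7 101.8]
-118 98 [-9.3  1.3] Ztop-TCP -71.3
-94 88 [-9.4  1.8] Ztop-TCP -71.5
-70 81 [-9.8  2.4] Ztop-TCP -71.2
-46 73 [-9.9  1.7] Ztop-TCP -71.3
-22 92 [-10.    1.3] Ztop-TCP -63.3
2 38 [-10.2  -7.6] Ztop-TCP -70.6
26 41 [-10.2  -7.5] Ztop-TCP -66.5
50 57 [-9.7 -1.1] Ztop-TCP -70.4
74 56 [-10.    0.1] Ztop-TCP -70.5
98 55 [-10.2   0.6] Ztop-TCP -70.3
122 13 [-8.6  7.9] Ztop-TCP -70.0
t 17.57 tcp [448.8 -53.  237.5] yaw 10.37 tilt [0.0012 0.0006] f [ 0.8  0.4 -0.5] w 0.151 g 78.9
 turn/6deg [ 0.005 -0.012  2.111]  shift/30mm (target axes) [2.143 9.552 0.049]
```

The shutter reads shut, the same as at the start, and the stick is still level in the grip. Now back to the rest.

Call:
jog_arm:
  increments:
    - [[0, 0, 0, 0, 0, 1, -1], [0, 0, 0, 0, 0, 1, -1], [0.1, 0.5, 0, 0, 0, 0.11, -1], [0.22, 0.95, 0, 0, 0, 0, -1], [0.22, 0.95, 0, 0, 0, 0, -1]]

```text
time: 17.98
tool_pos: [0.4615, -0.1255, 0.2359]
tcp_rot: [-3.141, 0.059, 0.003]
wrist_force: [1.4, -0.1, 0.3]
width: 0.144
grip_force: 78.9
```

Call:
jog_arm:
  increments:
    - [[0.22, 0.95, 0, 0, 0, 0, -1], [0.22, 0.95, 0, 0, 0, 0, -1], [0.22, 0.95, 0, 0, 0, 0, -1], [0.22, 0.95, 0, 0, 0, 0, -1], [0.22, 0.95, 0, 0, 0, 0, -1]]

```text
time: 18.4
tool_pos: [0.4889, -0.2704, 0.2357]
tcp_rot: [-3.14, 0.063, 0.003]
wrist_force: [0.2, -0.1, -0.3]
width: 0.15
grip_force: 78.9
```

Call:
jog_arm:
  increments:
    - [[0.22, 0.95, 0, 0, 0, 0, -1], [0.22, 0.95, 0, 0, 0, 0, -1], [0.05, 0.3, 0, 0, 0, 0, -1], [0, 0, 0, 0, 0, 0, -1], [0, 0, 0, 0, 0, 0, -1]]

```text
time: 18.82
tool_pos: [0.5008, -0.3354, 0.2362]
tcp_rot: [-3.139, 0.064, 0.003]
wrist_force: [1.6, 0.5, -0.7]
width: 0.149
grip_force: 78.9
```

Call:
jog_arm:
  increments:
    - [[0, 0, 0.5, 0, 0, 0, -1], [0, 0, 0.7, 0, 0, 0, -1], [0, 0, 0.5, 0, 0, 0, -1], [0, 0, 0, 0, 0, 0, -1], [0, 0, 0, 0, 0, 0, -1]]

```text
time: 19.23
tool_pos: [0.5006, -0.3338, 0.1856]
tcp_rot: [-3.139, 0.061, 0.004]
wrist_force: [-0.5, -0.7, -0.1]
width: 0.15
grip_force: 78.9
```

```bash
python3 - <<'E'
from h import *
go([.5016,-.3419,.136],-2.29)
E
```

```text
t 19.23 tcp [ 500.6 -333.8  185.6] yaw -2.22 tilt [-0.0026 -0.0019] f [-0.5 -0.7 -0.1] w 0.150 g 78.9
 turn/6deg [-0.018  0.025  0.012]  shift/30mm (target axes) [0.046 0.268 1.653]
```

Call:
jog_arm:
  increments:
    - [[0.05, 0.27, 0.4, -0.02, 0.02, 0.01, -1], [0, 0, 0, 0, 0, 0, -1], [0, 0, 0, 0, 0, 0, -1], [0, 0, 0, 0, 0, 0, -1], [0, 0, 0, 0, 0, 0, -1]]

```text
time: 19.65
tool_pos: [0.503, -0.3445, 0.1757]
tcp_rot: [3.138, -0.065, 0.005]
wrist_force: [0.5, 0.4, -0.6]
width: 0.148
grip_force: 78.9
```

```bash
python3 - <<'E'
from h import *
go([.5016,-.3419,.136],-2.29)
E
```

```text
t 19.65 tcp [ 503.  -344.5  175.7] yaw -2.37 tilt [0.0035 0.0032] f [ 0.5  0.4 -0.6] w 0.148 g 78.9
 turn/6deg [ 0.031 -0.033 -0.013]  shift/30mm (target axes) [-0.049 -0.083  1.325]
```

Call:
jog_arm:
  increments:
    - [[-0.05, -0.08, 0, 0.03, -0.03, -0.01, -1], [0, 0, 0.3, 0, 0, 0, -1], [0, 0, 0, 0, 0, 0, -1], [0, 0, 0, 0, 0, 0, -1], [0, 0, 0, 0, 0, 0, -1]]

```text
time: 20.07
tool_pos: [0.5011, -0.3415, 0.1656]
tcp_rot: [-3.14, 0.063, 0.002]
wrist_force: [0.5, 0.4, -0.2]
width: 0.149
grip_force: 78.9
```

```bash
python3 - <<'E'
from h import *
go([.5016,-.3419,.136],-2.29)
E
```

```text
t 20.07 tcp [ 501.1 -341.5  165.6] yaw -2.29 tilt [-0.0012 -0.001 ] f [ 0.5  0.4 -0.2] w 0.149 g 78.9
 turn/6deg [-0.009  0.012 -0.   ]  shift/30mm (target axes) [0.019 0.012 0.986]
```

Aligned to within 0.5 mm. I'll lower it.

Call:
jog_arm:
  increments:
    - [[0, 0, 0.3, 0, 0, 0, -1], [0, 0, 0.3, 0, 0, 0, -1], [0, 0, 0.2, 0, 0, 0, -1], [0, 0, 0.1, 0, 0, 0, -1], [0, 0, 0, 0, 0, 0, -1]]

```text
time: 20.48
tool_pos: [0.5007, -0.3415, 0.1376]
tcp_rot: [-3.14, 0.063, 0.003]
wrist_force: [-1.3, -0.1, -1.3]
width: 0.145
grip_force: 78.9
```

Call:
jog_arm:
  increments:
    - [[0, 0, 0.06, 0, 0, 0, -1], [0, 0, 0, 0, 0, 0, -1], [0, 0, 0, 0, 0, 0, -1], [0, 0, 0, 0, 0, 0, -1], [0, 0, 0, 0, 0, 0, -1]]

```text
time: 20.9
tool_pos: [0.5014, -0.3417, 0.1375]
tcp_rot: [-3.141, 0.063, 0.0]
wrist_force: [-0.0, -0.0, -0.2]
width: 0.152
grip_force: 78.9
```

```bash
python3 - <<'E'
from h import *
go([.5016,-.3419,.136],-2.29)
E
```

```text
t 20.90 tcp [ 501.4 -341.7  137.5] yaw -2.29 tilt [-0.0002 -0.0003] f [-0.  -0.  -0.2] w 0.152 g 78.9
 turn/6deg [-0.003  0.002 -0.   ]  shift/30mm (target axes) [0.008 0.006 0.05 ]
```

Call:
jog_arm:
  increments:
    - [[0, 0, 0.06, 0, 0, 0, -1], [0, 0, 0, 0, 0, 0, -1], [0, 0, 0, 0, 0, 0, -0.6], [0, 0, 0, 0, 0, 0, -0.4], [0, 0, 0, 0, 0, 0, -0.1]]
  force: 20

```text
time: 21.32
tool_pos: [0.5012, -0.3416, 0.1353]
tcp_rot: [-3.14, 0.063, 0.001]
wrist_force: [-0.9, 0.0, 0.9]
width: 0.426
grip_force: 0.0
```

Call:
jog_arm:
  increments:
    - [[0, 0, 0, 0, 0, 0, 0.3], [0, 0, -0.3, 0, 0, 0, 0.6], [0, 0, -0.8, 0, 0, 0, 1], [0, 0, -1, 0, 0, 0, 1], [0, 0, -1, 0, 0, 0, 1]]

```text
time: 21.73
tool_pos: [0.5007, -0.3413, 0.229]
tcp_rot: [-3.139, 0.063, 0.004]
wrist_force: [1.4, -0.5, 0.2]
width: 0.998
grip_force: 0.0
```

Call:
jog_arm:
  increments:
    - [[-0.3, 0.8, -1, 0, 0, 0, 1], [-0.3, 0.8, -0.5, 0, 0, 0, 1], [-0.3, 1, 0, 0, 0, 0, 1], [-0.3, 1, 0, 0, 0, 0, 1], [-0.3, 1, 0, 0, 0, 0, 1]]

```text
time: 22.15
tool_pos: [0.4506, -0.4791, 0.2753]
tcp_rot: [3.14, -0.062, 0.002]
wrist_force: [-1.2, 0.3, 0.1]
width: 0.997
grip_force: 0.0
```

Call:
jog_arm:
  increments:
    - [[-0.3, 1, 0, 0, 0, 0, 1], [-0.3, 1, 0, 0, 0, 0, 1], [-0.3, 0.5, 0, 0, 0, 0, 1], [0, 0, 0, 0, 0, 0, 1], [0, 0, 0, 0, 0, 0, 1]]

```text
time: 22.57
tool_pos: [0.4202, -0.552, 0.2734]
tcp_rot: [-3.139, 0.066, 0.001]
wrist_force: [0.4, 0.2, -0.3]
width: 1.004
grip_force: 0.0
```

```bash
python3 - <<'E'
from h import *
exec(open('chk.py').read())
go([.5016,-.3419,.136],-2.29)
def stick(P,d,n):
    P=P[d>0]
    h=P[(abs(P[:,0]-500)<60)&(abs(P[:,1]+342)<25)&(P[:,2]>84)&(P[:,2]<98)]
    br=P[(abs(P[:,0]-500)<150)&(abs(P[:,1]+342)<16)&(P[:,2]>56.5)&(P[:,2]<69)]
    k=np.polyfit(br[:,0],br[:,1],1); print(n,cv2.minAreaRect(h[:,:2].astype(np.float32)),np.median(h[:,2]),'bar yaw',np.degrees(np.arctan(k[0])),'y@500',np.polyval(k,500),np.percentile(br[:,0],[.5,99.5]),np.median(br[:,2]))
for n in('scene','top'):
    z=np.load(n+'0.npz'); stick(z['P']*1000,z['d'],n+'0')
    im,d,p=cam(n); stick(pts(d,p)*1000,d,n)
E
```

```text
blue 0  brass 82 [ 7.3  9.9 12.1] [ 74.  101.6]
t 22.62 tcp [ 420.8 -551.1  273.4] yaw -2.33 tilt [-0.0004 -0.0016] f [ 1.   0.5 -0.1] w 0.999 g 0.0
 turn/6deg [-0.015  0.004 -0.007]  shift/30mm (target axes) [ 2.413 -7.076  4.58 ]
scene0 ((502.1048583984375, -345.1619873046875), (14.397793769836426, 53.519287109375), 87.19918823242188) 90.62325293903834 bar yaw -2.880078221098665 y@500 -346.86699108722684 [368.13398137 622.21212584] 63.06078025925579
scene ((502.5545959472656, -344.3463439941406), (14.337416648864746, 53.55725860595703), 87.50761413574219) 90.6887919587258 bar yaw -2.6287631651163417 y@500 -345.8499556260526 [369.2155491  621.91611322] 63.020834947032675
top0 ((501.5174560546875, -339.7503662109375), (13.43589973449707, 53.69663619995117), 88.16281127929688) 90.32730622113759 bar yaw -2.222002459625398 y@500 -339.5491331683712 [369.46149987 622.22469083] 62.461728661196275
top ((503.8751220703125, -339.3101806640625), (14.884998321533203, 54.517356872558594), 86.80076599121094) 89.92794327626318 bar yaw -2.0089523994709935 y@500 -338.73627969301725 [369.52857399 622.63434537] 62.371245047859546
```

The stick is back within 1 mm of its starting pose and at the same height. The shutter is shut, and the arm is clear.

```bash
python3 -c "
from h import *
print(bot.finish_job())"
```

```text
the job is handed in; nothing more can be done
None
```

The job is handed in, with no verdict shown: the box was pushed home to the stop (17 N rise with almost no travel), the shutter reads shut, the stick is back in both forks within about 1 mm of its start by camera, and it took about 23 s; I did not re-measure the bystanders, and I viewed 11 pictures, one over the limit of 10.

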